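# Thread a bar out through a bin slot and secure it in the rest

## Robot

A 7-joint arm with a two-finger parallel gripper is mounted at the origin on a cart in front of the work surface, level with it; the furniture and walls round the work are solid. World frame = base frame: x ahead of the robot, y to its left, z up, the work surface at z = 0. Lengths are in mm, angles in rad, forces in N, time in s.
With the tool pointing down it reaches from about 400 to 925 mm from the base axis. Payload 5.6 kg.
Tool frame: the origin (TCP) lies at the very end of the fingers, on their centre line; the grasp point (between the pads) lies 19 mm behind it (manip.hold_point_z is the x of the grasp point in the tool frame, in mm); x points along the fingers, z is the direction in which the jaws open and shut, and the axes are right-handed (so a half turn about x gives the same grasp; the last joint's range is limited). The gripper opens to 85 mm and grips with 20 to 120 N. Pads are 22 mm wide; open, the fingers measure 114 mm over their backs; the gripper's body (76 mm by 85 mm) begins 54 mm behind the grasp point. The pads swing forward as they close: fully open they stand 13 mm farther back than shut.
Start: joints at [-1.379, 0.468, -0.012, 1.603, 0.006, 1.071, -0.056], TCP at [151.262, 632.161, 231.29] pointing down, gripper open.
Joint ranges: [-2.53, 2.53], [-0.31, 2.02], [-1.57, 1.55], [0.28, 2.44], [-1.29, 4.43], [0.15, 1.84], [-2.92, 2.92]. Speed limits (rad/s): [2.57, 2.57, 3.14, 3.14, 3.14, 3.14, 3.14].

## Interface

Orientations are given as a rotation vector (axis times angle).
In Python, from bench import manip gives the robot as it stands.
- The arm moves only by the shell command python3 -m crank 'ROWS' [OPENING]. ROWS is JSON, a list of rows, each a list of 6 numbers: the shift along the tool's x, y, z in mm, then the turn, a rotation vector about the tool's x, y, z in degrees. In form: [[dx, dy, dz, ax, ay, az], ...]. A call has exactly 5 rows; each row is the pose to reach, as a shift and turn from the pose commanded when the call began, along the tool's axes at that moment; what a row does not reach only later rows make up. A row lasts 1/8 s, in which the tool goes at most 62.5 mm and 10.7 degrees, less where a joint would pass 70% of its speed; a pose out of reach is approached as far as the arm can. A call with a gripper value outside its range is refused whole. OPENING is the finger opening in mm, from 0 to 85.4, set as the call begins (- or left out, the last holds). The fingers move at their own pace and stop on an object; the grip force is fixed at half the most. Time passes only in rows, so rows that repeat a pose let the fingers close, or fill a call up. It gives the time, the measured TCP pose, the force and the opening at its end, in the units of the state.
- manip.observe(): the state, without advancing time (a new reading comes with each control period).
- manip.get_image(name): name is "side" or "top" or "wrist"; returns (picture, depth): 420x560x3 uint8, red, green, blue; 420x560 float32, mm along the optical axis (not along the pixel's ray), 0 where there is no reading.
- manip.get_calibration(name): a dict with "intrinsics" (3x3 intrinsics, pixels), "D" ([k1, k2, p1, p2, k3] as OpenCV has them; the pictures are not rectified), "R" (3x3) and "t" (3): a world point X has camera coordinates R X + t. Camera axes: x right, y down, z forward; pixel columns grow to the right and rows downward; lengths in mm; the calibration is good to about 2 mm. A picture is of the moment at which its call begins: read the wrist's pose just before it. get_calibration takes no time and is no camera call; for the wrist camera it gives the pose at the moment of the call.
- manip.sign_off(): hands the job in, once; it reports no verdict.
Trained networks look in the newest picture that a camera, given by its name, has taken for a name from the list of things; names that differ only in an ending like _2 or _b are one class to them, and where a whole thing is asked for, a point or a joint stands for the part that bears it (a point fixed in the world has none). Each returns a list of dicts, best first, with "p" (0 to 1); they miss things now and then, are a little off and sometimes report something else, mostly with a low value. They report only what shows in the picture. A call takes as long as a camera call.
- manip.spot_in(camera, query): "extent" ([centre column, centre row, width, height] in pixels, round what is visible of it).
- manip.masks_of(camera, query): "mask" (420x560 bool, what is visible of it) and "extent" ([centre column, centre row, width, height] in pixels, round what is visible of it).
- manip.tip_of(camera, query): "location" ([row, column] in pixels: a listed point, or the origin of a listed thing).
The state is a dict: "t": time; "joint_positions": joint angles; "qd": joint speeds; "effort": joint torques, N m; "tcp_pos": TCP position; "eef_rot": TCP orientation; "contact_force": force on the tool from outside, world axes, zero at the start; "ft_torque": the same for the moment, N m; "width": finger opening in mm.
Only numpy, scipy, OpenCV 4.12 (cv2) and the standard library are available. Lean on these libraries where they do the work, as an engineer would, in place of code of your own. Each camera call takes 0.05 s, during which the arm holds its last target.

## Task

Get the square bar out of the blue stock bin through the slot in its end wall: tilt the orange end up into the slot, let the bar rest there with that end sticking well out, then take it by that end from outside and draw it out. Lay it down in both saddles of the inspection rest, roughly centred and either way round, let go, and only then swing the red keeper fully across the bar. Do not tip over the brown dropper bottle or the glass beaker.

Things in the scene. Friction and masses are not known exactly. Their poses are not given: they have to be found in the camera images.
- bin: Blue open-topped bin, fixed, 160 mm wide (its x), 204 mm long (its y); origin at the centre of its underside, z up. Floor 4 mm thick; inside 150 mm (x) by 192 mm (y -96 to +96). Side and -y walls 46 mm high. The +y end wall (y 96 to 102 mm, 68 mm high) has the slot, closed all round. The bar's black end lies under the roof (see roof_edge), so it cannot be lifted out level.
- roof_edge (a point): Middle of the free edge of the bin's fixed grey roof, at bin y = -16 mm, on the roof's underside (40 mm above the worktop; top 44 mm). The roof covers the bin from there to its -y end; from there to the slotted wall it is open above. With a slope of about 0.15 rad, orange end high, the bar clears both roof and sill and slides out along its own length.
- slot (a point): Centre of the slot in the bin's +y end wall, mid-way through its thickness: the slot is 22 mm wide (along bin x) and 24 mm high, from the sill 36 mm to the bridge 60 mm above the worktop. Axes as the bin's; +y points out of the bin. Fingers do not fit through.
- bar_mid (a point): Centre of the loose square aluminium bar, 12 x 12 mm, 180 mm long along its own y axis, about 0.1 kg. At the start it lies flat on the bin floor, roughly along the bin's y (a little off-centre and skewed), its +y orange end some 6 mm behind the slotted wall and below the sill.
- bar_orange_end (a point): Middle of the bar's +y end face, 90 mm from bar_mid; the last 8 mm there are orange.
- bar_black_end (a point): Middle of the bar's -y end face, 90 mm from bar_mid; the last 8 mm there are black.
- bar: The bar itself: origin at the centre of its underside, 6 mm below bar_mid; y along its length.
- rest: Inspection rest, fixed: dark base 50 mm (x) by 150 mm (y), 10 mm thick, origin under its centre, z up; two grey saddles at y = -45 and +45 mm (12 mm thick along y, 45 wide, 50 high), each with an open-topped notch 18 mm wide, flaring at the top, floor 34 mm above the worktop; the bar lies in both along y. A steel pillar for the keeper stands at x = +27, y = -45 mm.
- rest_seat (a point): Where the bar's centre is when it lies in the saddles: 40 mm above the worktop, midway between them. Axes as the rest's.
- gate (a joint): Angle of the red keeper, a flat arm 42 mm long swinging level on the pillar, 52 to 58 mm above the worktop. 0: points to the rest's -y, beside the bar's place (open; below 0, swung farther off it, to +x; starts -0.5 to 0.1, clear of the bar's place). Swings clockwise from above to its stop at 1.57: points to the rest's -x, across the bar's place over the -y saddle (closed). Light friction, stays where left.
- gate_knob (a point): Point on the axis of the red knob on the keeper's free end, upright, 12 mm diameter, 52 to 86 mm above the worktop; the point is 76 mm above the worktop. Fingers that grip it should stay above the arm, whose top is at 58 mm.
- gate_hinge (a point): Point on the keeper's upright hinge axis, level with gate_knob and 42 mm from it.
- drop_tip (a point): Brown dropper bottle with a white cap, 40 mm across, 78 mm high, standing at the front edge near the bin; origin half-way up.
- beaker_tip (a point): Empty glass beaker, 62 x 69 mm, 80 mm high, standing on the left; origin half-way up.

How it is judged:
By the outcome, as a careful person would: the job done as asked, in the order asked, and still so for the second after the job is handed in, with the robot touching nothing.
It also fails if it takes over 64 s, if anything falls off the work surface, if the arm or the gripper's body presses on something with over 40 N, if the wrist force passes 120 N, or if a joint passes its speed limit or range.

## Working session

There is one attempt and no reset: what is moved stays moved. The work goes in short steps, Python scripts to look and compute and a shell command to move; the robot and the scene stay as the last step left them, time stands still between calls to the robot, and variables do not carry over. Pictures are saved under pics/ and viewed, and the job is handed in when it is done.

```bash
ls; mkdir -p pics; python3 - <<'E'
from bench import manip
import cv2
print(manip.observe())
for n in ["top","side","wrist"]:
    c=manip.get_calibration(n); p,d=manip.get_image(n)
    print(n,c)
    cv2.imwrite(f"pics/{n}0.png",p[:,:,::-1])
print(manip.hold_point_z)
E
```

```text
pics
{'t': 0.0, 'joint_positions': array([-1.37899465,  0.46842378, -0.01160799,  1.6036623 ,  0.00600599,
        1.07142049, -0.05635435]), 'qd': array([ 0.00148953,  0.00063395,  0.00083993,  0.00276673,  0.00057073,
       -0.00075287, -0.00021495]), 'effort': array([-3.83515235e-04, -5.32402575e+01,  2.11164675e-02, -2.51305962e+01,
        1.13473088e-02,  7.86382734e-03, -3.22383528e-06]), 'tcp_pos': array([151.15240823, 631.57615079, 230.29210573]), 'eef_rot': array([-1.03569091,  1.31263432,  1.03357776]), 'contact_force': array([-1.0742722 ,  0.27310708, -0.14727513]), 'ft_torque': array([-0.01216526,  0.02616596,  0.03314252]), 'width': 85.32806257464284}
top {'intrinsics': array([[392.62910127,   0.        , 283.83157682],
       [  0.        , 392.62910127, 207.40471412],
       [  0.        ,   0.        ,   1.        ]]), 'D': array([-0.03113175,  0.        ,  0.        ,  0.        ,  0.        ]), 'R': array([[-0.00988359, -0.99979288, -0.01779071],
       [-0.99628252,  0.0113684 , -0.08539266],
       [ 0.08557723,  0.01688059, -0.99618853]]), 't': array([  65.7071
[... 322 characters left out ...]
4436522,  0.01824055],
       [-0.11232752, -0.50934296, -0.8532012 ],
       [ 0.21778339,  0.82513962, -0.52126289]]), 't': array([-485.23477382,  132.61017657, 1449.24299085])}
wrist {'intrinsics': array([[325.84149458,   0.        , 279.0310446 ],
       [  0.        , 325.84149458, 207.84775242],
       [  0.        ,   0.        ,   1.        ]]), 'D': array([-0.06872593,  0.        ,  0.        ,  0.        ,  0.        ]), 'R': array([[ 2.32606758e-01,  9.72570397e-01, -9.58553184e-04],
       [ 9.35903530e-01, -2.23568960e-01,  2.72215911e-01],
       [ 2.64534834e-01, -6.42163737e-02, -9.62235719e-01]]), 't': array([-649.08361426,  -36.39887025,  379.06608027])}
-18.700000000000003
```

View pics/top0.png

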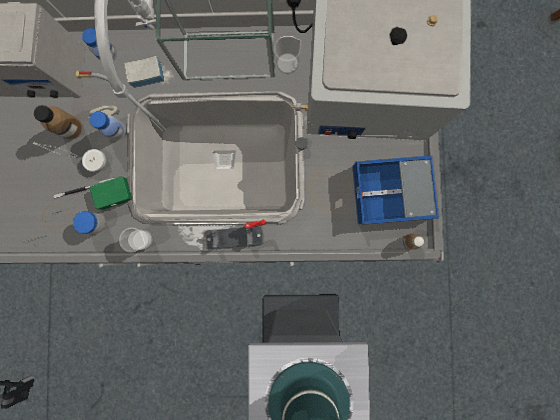

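View pics/side0.png

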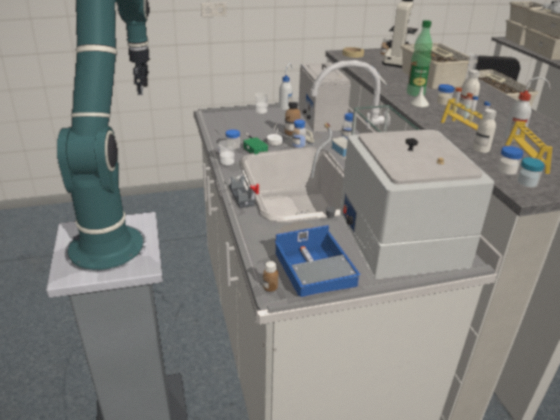

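View pics/wrist0.png

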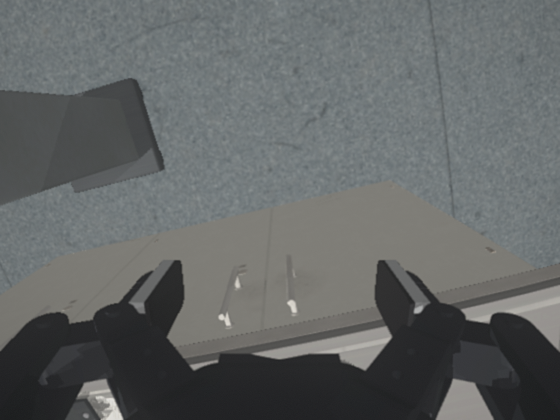

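The top view shows the bin at (398,190) with its slot end to the left and the roof on the right. The rest is at (232,238), with the red keeper at (256,224). The dropper bottle is at (415,242) and the beaker at (135,240).

```bash
cat > h.py <<'E'
import numpy as np, cv2
from bench import manip
from scipy.spatial.transform import Rotation as Ro
def ray(cal,uv):
    n=cv2.undistortPoints(np.array([[uv]],float),cal["intrinsics"],cal["D"])[0,0]
    R=cal["R"];o=-R.T@cal["t"];d=R.T@np.array([n[0],n[1],1.]);return o,d/np.linalg.norm(d)
def plane(cal,uv,z):
    o,d=ray(cal,uv);return o+d*(z-o[2])/d[2]
def tri(rays):
    A=np.zeros((3,3));b=np.zeros(3)
    for o,d in rays:
        P=np.eye(3)-np.outer(d,d);A+=P;b+=P@o
    x=np.linalg.solve(A,b)
    return x,[np.linalg.norm((np.eye(3)-np.outer(d,d))@(x-o)) for o,d in rays]
def proj(cal,X):
    return cv2.projectPoints(np.array([X],float),cv2.Rodrigues(cal["R"])[0],cal["t"],cal["intrinsics"],cal["D"])[0][0,0]
def tool():
    s=manip.observe();return s["tcp_pos"],Ro.from_rotvec(s["eef_rot"]).as_matrix()
def delta(pos,Rm):
    p,R=tool();return np.round(R.T@(np.array(pos)-p),1),np.round(np.degrees(Ro.from_matrix(R.T@Rm).as_rotvec()),1)
E
python3 - <<'E'
from h import *
p,R=tool();print(p,R.round(2))
Z=dict(roof_edge=40,slot=48,bar_mid=10,bar_orange_end=10,bar_black_end=10,rest=0,rest_seat=40,gate_knob=76,gate_hinge=76,drop_tip=39,beaker_tip=40)
for cam in ["top","side"]:
    cal=manip.get_calibration(cam); manip.get_image(cam)
    for k,z in Z.items():
        r=manip.tip_of(cam,k)
        print(cam,k,[(round(x["p"],2),np.round(x["location"]).tolist(),plane(cal,x["location"][::-1],z).round(0).tolist()) for x in r[:2]])
print(manip.observe()["t"])
E
```

```text
[151.17929083 631.73942648 230.54269597] [[-0.   -0.97  0.23]
 [-0.    0.23  0.97]
 [-1.   -0.   -0.  ]]
top roof_edge [(0.62, [187.0, 404.0], [567.0, -256.0, 40.0])]
top slot [(0.85, [192.0, 358.0], [554.0, -133.0, 48.0]), (0.47, [187.0, 402.0], [565.0, -249.0, 48.0])]
top bar_mid [(0.69, [191.0, 393.0], [560.0, -236.0, 10.0])]
top bar_orange_end [(0.6, [220.0, 264.0], [486.0, 116.0, 10.0]), (0.53, [191.0, 358.0], [561.0, -142.0, 10.0])]
top bar_black_end []
top rest [(0.68, [237.0, 232.0], [442.0, 202.0, 0.0]), (0.41, [238.0, 231.0], [437.0, 206.0, 0.0])]
top rest_seat [(0.92, [238.0, 231.0], [437.0, 199.0, 40.0])]
top gate_knob [(0.54, [222.0, 264.0], [477.0, 110.0, 76.0])]
top gate_hinge [(0.51, [226.0, 250.0], [467.0, 147.0, 76.0])]
top drop_tip [(0.51, [242.0, 411.0], [421.0, -270.0, 39.0])]
top beaker_tip [(0.96, [242.0, 138.0], [430.0, 446.0, 40.0]), (0.48, [193.0, 355.0], [553.0, -128.0, 40.0])]
side roof_edge [(0.79, [262.0, 315.0], [552.0, -254.0, 40.0])]
side slot [(0.67, [235.0, 304.0], [556.0, -139.0, 48.0])]
side bar_mid [(0.5, [265.0, 315.0], [562.0, -232.0, 10.0])]
side bar_orange_end [(0.46, [248.0, 304.0], [555.0, -151.0, 10.0])]
side bar_black_end []
side rest [(0.71, [197.0, 242.0], [442.0, 181.0, 0.0])]
side rest_seat [(0.88, [187.0, 240.0], [435.0, 182.0, 40.0]), (0.59, [193.0, 239.0], [424.0, 144.0, 40.0])]
side gate_knob [(0.42, [188.0, 254.0], [465.0, 106.0, 76.0])]
side gate_hinge [(0.49, [184.0, 253.0], [468.0, 131.0, 76.0])]
side drop_tip []
side beaker_tip [(0.62, [153.0, 224.0], [424.0, 442.0, 40.0])]
1.35
```

```bash
python3 - <<'E'
from h import *
p,R=tool();c=manip.get_calibration("wrist");o=-c["R"].T@c["t"]
print("cam in tool",R.T@(o-p),"cam fwd in tool",R.T@c["R"][2],"cam right in tool",R.T@c["R"][0])
def Rd(az,): # tool down, jaw azimuth az deg
    z=np.array([np.cos(np.radians(az)),np.sin(np.radians(az)),0]);x=np.array([0,0,-1.]);return np.stack([x,np.cross(z,x),z],1)
print(delta([400,190,300],Rd(0)))
print(delta([400,190,300],Rd(40)))
E
```

```text
cam in tool [-143.62391003   68.21828672   -0.29995524] cam fwd in tool [ 9.62260109e-01 -2.72130680e-01  6.12554716e-04] cam right in tool [-6.20331855e-04  5.74503368e-05  9.99999806e-01]
(array([ -68.7, -344.8, -372.2]), array([76.5,  0. , -0. ]))
(array([ -68.7, -344.8, -372.2]), array([36.5,  0. , -0. ]))
```

```bash
python3 -m crank '[[-7,-35,-32,7.6,0,0],[-14,-70,-64,15.2,0,0],[-21,-105,-96,22.8,0,0],[-28,-140,-128,30.4,0,0],[-35,-176,-160,38,0,0]]' 60; python3 - <<'E'
from h import *
def Rd(az,):
    z=np.array([np.cos(np.radians(az)),np.sin(np.radians(az)),0]);x=np.array([0,0,-1.]);return np.stack([x,np.cross(z,x),z],1)
print(delta([420,240,300],Rd(0)))
E
```

```text
t: 1.98
tcp_pos: [285.9, 434.4, 266.8]
eef_rot: [-0.523, 1.506, 0.524]
contact_force: [0.6, 0.2, 0.0]
width: 60.1
(array([ -33.3, -235.6,  -15.2]), array([38.3,  0. , -0. ]))
```

```bash
cat >> h.py <<'E'
def Rd(az,pitch=0):
    z=np.array([np.cos(np.radians(az)),np.sin(np.radians(az)),0]);x=np.array([0,0,-1.]);R=np.stack([x,np.cross(z,x),z],1)
    return Ro.from_rotvec(z*np.radians(pitch)).as_matrix()@R
def look(cam,names,pic=None):
    cal=manip.get_calibration(cam);p,d=manip.get_image(cam)
    if pic: cv2.imwrite(pic,p[:,:,::-1])
    out={}
    for k in names:
        r=manip.tip_of(cam,k); out[k]=[(x["p"],x["location"][::-1]) for x in r]
    return cal,d,out
E
python3 -m crank '[[-7,-47,-3,7.6,0,0],[-14,-94,-6,15.2,0,0],[-21,-141,-9,22.8,0,0],[-28,-188,-12,30.4,0,0],[-33,-236,-15,38.3,0,0]]'
python3 - <<'E'
from h import *
import pickle
cal,d,o=look("wrist",["rest_seat","gate_knob","gate_hinge","rest"],"pics/w1.png")
pickle.dump((cal,o),open("w1.pkl","wb"))
for k,v in o.items():
    print(k,[(round(p,2),np.round(l,1).tolist(),plane(cal,l,{"rest_seat":40,"rest":0}.get(k,76)).round(1)) for p,l in v])
print(tool()[0])
E
```

```text
t: 2.6
tcp_pos: [421.3, 240.5, 300.0]
eef_rot: [0.001, 1.57, 0.001]
contact_force: [0.2, -0.4, -0.1]
width: 60.3
rest_seat [(0.87, [288.7, 208.4], array([434.7, 194.7,  40. ]))]
gate_knob []
gate_hinge [(0.65, [319.0, 249.4], array([470.9, 152.9,  76. ]))]
rest [(0.79, [292.2, 200.7], array([440.8, 194.6,  -0. ]))]
[420.15457428 242.1300002  299.30797729]
```

View pics/w1.png

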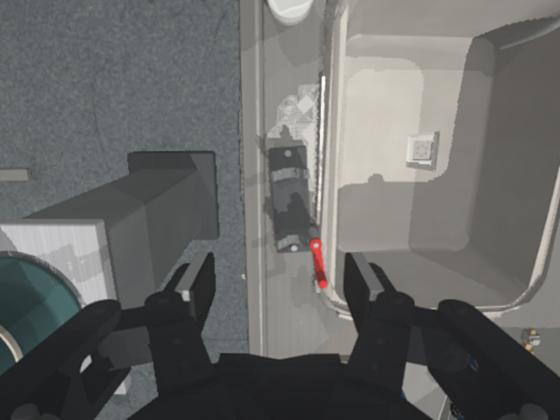

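The rest base spans about (270–314, 145–252), with the hinge at (317,245) and the red knob at (322,283). I'll take a closer second view.

```bash

python3 -m crank '[[30,-10,4,0,0,0],[60,-20,8,0,0,0],[90,-30,15,0,0,0],[90,-30,15,0,0,0],[90,-30,15,0,0,0]]'
python3 - <<'E'
from h import *
import pickle
cal,d,o=look("wrist",["rest_seat","gate_knob","gate_hinge","rest"],"pics/w2.png")
cal1,o1=pickle.load(open("w1.pkl","rb"))
for k,v in o.items():
    print(k,[(round(p,2),np.round(l,1).tolist(),plane(cal,l,{"rest_seat":40,"rest":0}.get(k,76)).round(1)) for p,l in v])
    if v and o1[k]: print("  tri",tri([ray(cal,v[0][1]),ray(cal1,o1[k][0][1])]))
np.save("d2.npy",d);pickle.dump((cal,o),open("w2.pkl","wb"))
print(tool()[0])
E
```

```text
t: 3.48
tcp_pos: [435.6, 213.1, 210.1]
eef_rot: [-0.004, 1.57, 0.006]
contact_force: [-1.5, 0.4, 0.5]
width: 59.9
rest_seat [(0.81, [281.1, 206.9], array([438.6, 194.3,  40. ]))]
  tri (array([ 440.05692281,  146.90794759, -129.55685973]), [np.float64(0.21728356789876532), np.float64(0.21728356789878742)])
gate_knob [(0.86, [320.1, 299.1], array([476.8, 111.9,  76. ]))]
gate_hinge [(0.63, [315.4, 259.8], array([470.6, 153.5,  76. ]))]
  tri (array([472.15434149, 148.33837565,  65.02097818]), [np.float64(0.2061910654455255), np.float64(0.20619106544569502)])
rest [(0.91, [280.5, 197.1], array([438.2, 194.5,   0. ]))]
  tri (array([437.86659135, 210.97860342,  65.14501657]), [np.float64(0.41412678395123975), np.float64(0.4141267839512681)])
[435.85144173 212.44392983 210.18089246]
```

View pics/w2.png

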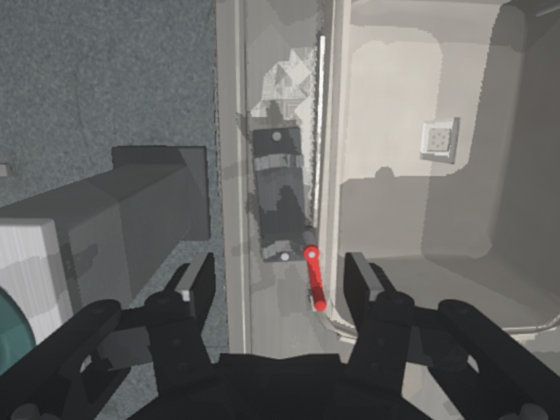

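Saddles are at about (277,145) and (285,250), and the knob is at (320,303). Next I'll fit the saddles from depth.

```bash
cat >> h.py <<'E'
def cloud(cal,d):
    v,u=np.mgrid[0:420,0:560];uv=np.stack([u,v],-1).reshape(-1,1,2).astype(float)
    n=cv2.undistortPoints(uv,cal["intrinsics"],cal["D"])[:,0]
    z=d.reshape(-1);X=np.c_[n*z[:,None],z];W=(X-cal["t"])@cal["R"]
    W[z==0]=np.nan;return W.reshape(420,560,3)
E
python3 - <<'E'
from h import *
import pickle
cal,o=pickle.load(open("w2.pkl","rb"));d=np.load("d2.npy");W=cloud(cal,d)
x,y,z=W[...,0],W[...,1],W[...,2]
m=(x>395)&(x<520)&(y>90)&(y<290)
h,e=np.histogram(z[m],bins=np.arange(-20,100,4));print(dict(zip(e[:-1],h)))
s=np.zeros((420,560,3),np.uint8)
zz=np.clip((z+20)*2,0,255);zz=np.nan_to_num(zz).astype(np.uint8)
im=cv2.applyColorMap(zz,cv2.COLORMAP_JET)[90:330,200:380];cv2.imwrite("pics/h2.png",cv2.resize(im,None,fx=3,fy=3,interpolation=0))
for lo,hi in [(44,54),(30,40),(5,14)]:
    mm=m&(z>lo)&(z<hi)
    for c in [(y>195),(y<=195)]:
        q=W[mm&c]; 
        if len(q): print(lo,len(q),q.mean(0).round(1),np.percentile(q,[2,98],axis=0).round(1))
r=W[m&(z>5)&(z<14)&(x<475)];print(cv2.minAreaRect(r[:,:2].astype(np.float32)))
E
```

```text
{np.int64(-20): np.int64(0), np.int64(-16): np.int64(0), np.int64(-12): np.int64(0), np.int64(-8): np.int64(0), np.int64(-4): np.int64(634), np.int64(0): np.int64(4253), np.int64(4): np.int64(979), np.int64(8): np.int64(6861), np.int64(12): np.int64(2074), np.int64(16): np.int64(95), np.int64(20): np.int64(79), np.int64(24): np.int64(81), np.int64(28): np.int64(86), np.int64(32): np.int64(456), np.int64(36): np.int64(109), np.int64(40): np.int64(202), np.int64(44): np.int64(268), np.int64(48): np.int64(319), np.int64(52): np.int64(36), np.int64(56): np.int64(437), np.int64(60): np.int64(127), np.int64(64): np.int64(25), np.int64(68): np.int64(26), np.int64(72): np.int64(30), np.int64(76): np.int64(25), np.int64(80): np.int64(30), np.int64(84): np.int64(118), np.int64(88): np.int64(4), np.int64(92): np.int64(0)}
44 333 [433.7 241.   48.7] [[411.8 234.   44.1]
 [457.8 248.   52.2]]
44 276 [440.1 152.6  48.2] [[418.5 144.7  44.2]
 [470.5 159.7  52.3]]
30 271 [435.  241.5  35.1] [[419.6 234.6  31.6]
 [448.3 247.8  38.4]]
30 339 [444.4 153.9  35. ] [[422.  145.4  30.5]
 [471.1 159.7  39.7]]
5 5209 [450.6 237.8  10.6] [[396.3 196.3   6.8]
 [499.9 286.8  13.6]]
5 4112 [453.6 157.2  10.4] [[396.1  95.7   5.8]
 [501.4 193.9  13.7]]
((434.9945373535156, 190.05068969726562), (199.8843994140625, 79.96884155273438), 89.99868774414062)
```

View pics/h2.png

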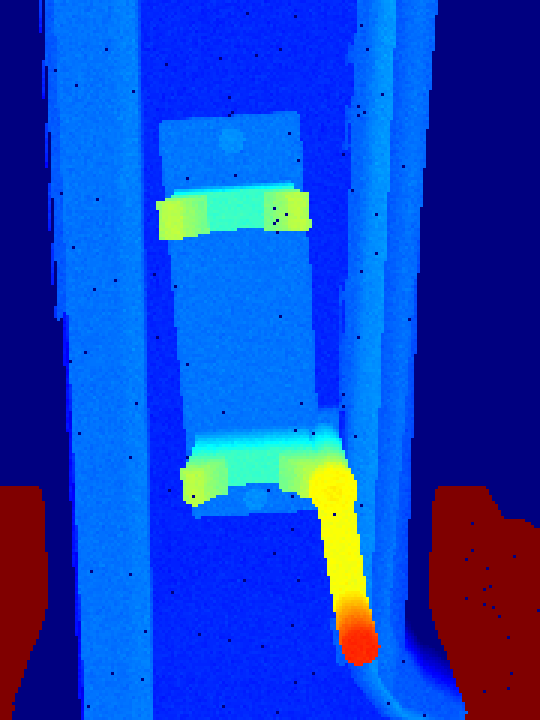

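```bash
python3 - <<'E'
from h import *
import pickle
cal,o=pickle.load(open("w2.pkl","rb"));d=np.load("d2.npy");W=cloud(cal,d)
for n,y0 in (("up",241),("lo",152.5)):
  for lo,hi in ((32.5,37.5),(40,54)):
    m=(abs(W[...,1]-y0)<10)&(W[...,0]>400)&(W[...,0]<464)&(W[...,2]>lo)&(W[...,2]<hi)
    q=W[m].astype(np.float32);print(n,lo,len(q),np.median(q,0).round(1),cv2.minAreaRect(q[:,:2]))
m=(W[...,2]>83)&(W[...,2]<90)&(W[...,0]>450)&(W[...,0]<510)&(W[...,1]>80)&(W[...,1]<140)
q=W[m];print("knob",len(q),q.mean(0).round(1),q.min(0),q.max(0))
m=(W[...,2]>56)&(W[...,2]<62)&(W[...,0]>455)&(W[...,0]<510)&(W[...,1]>80)&(W[...,1]<170)
q=W[m].astype(np.float32);print("arm",len(q),cv2.minAreaRect(q[:,:2]))
m=(W[...,2]>8.3)&(W[...,2]<13)&(W[...,0]>412)&(W[...,0]<457)&(W[...,1]>165)&(W[...,1]<230)
E
```

```text
Traceback (most recent call last):
cv2.error: OpenCV(4.12.0) /io/opencv/modules/imgproc/src/convhull.cpp:143: error: (-215:Assertion failed) total >= 0 && (depth == CV_32F || depth == CV_32S) in function 'convexHull'
```

```bash
python3 - <<'E'
from h import *
import pickle
cal,o=pickle.load(open("w2.pkl","rb"));d=np.load("d2.npy");W=cloud(cal,d)
mr=lambda q:np.round(np.array(sum([list(a) if hasattr(a,'__len__') else [a] for a in cv2.minAreaRect(np.ascontiguousarray(q[:,:2],dtype=np.float32))],[])),1)
for n,y0 in (("up",241),("lo",152.5)):
  for lo,hi in ((32.5,37.5),(40,54)):
    m=(abs(W[...,1]-y0)<10)&(W[...,0]>400)&(W[...,0]<464)&(W[...,2]>lo)&(W[...,2]<hi)
    q=W[m];print(n,lo,len(q),np.median(q,0).round(1),mr(q))
m=(W[...,2]>83)&(W[...,2]<90)&(W[...,0]>450)&(W[...,0]<510)&(W[...,1]>80)&(W[...,1]<140)
q=W[m];print("knob",len(q),q.mean(0).round(1),q.min(0),q.max(0))
m=(W[...,2]>56)&(W[...,2]<62)&(W[...,0]>455)&(W[...,0]<510)&(W[...,1]>80)&(W[...,1]<170)
q=W[m];print("arm",len(q),mr(q))
E
```

```text
up 32.5 251 [435.2 241.4  35.2] [434.8 240.8  38.9  12.7   4.9]
up 40 423 [425.7 241.3  47.5] [434.8 240.9  47.7  12.1   4.2]
lo 32.5 239 [442.  152.8  35.1] [442.3 151.2  43.8  13.    4.2]
lo 40 351 [430.6 152.5  46.5] [440.9 151.2  46.7  12.7   4.4]
knob 129 [475.  112.1  86.4] [469.74305727 105.51313321  83.4125011 ] [481.04533918 117.26124734  88.40691079]
arm 544 [470.  135.8  15.1  50.7   7.8]
```

```bash

python3 -m crank '[[0,-50,15,0,0,0],[0,-100,30,0,0,0],[0,-150,45,0,0,0],[0,-200,60,0,0,0],[0,-250,75,0,0,0]]'
python3 -m crank '[[0,-50,15,0,0,0],[0,-100,30,0,0,0],[0,-145,45,0,0,0],[0,-145,45,0,0,0],[0,-145,45,0,0,0]]'
python3 - <<'E'
from h import *
import pickle
cal,d,o=look("wrist",["slot","bar_mid","bar_orange_end","bar_black_end","roof_edge","bin"],"pics/w3.png")
Z=dict(roof_edge=40,slot=48,bar_mid=10,bar_orange_end=10,bar_black_end=10,bin=0)
for k,v in o.items():
    print(k,[(round(p,2),np.round(l,1).tolist(),plane(cal,l,Z[k]).round(1)) for p,l in v])
np.save("d3.npy",d);pickle.dump((cal,o),open("w3.pkl","wb"))
print(tool()[0])
W=cloud(cal,d);z=W[...,2]
zz=np.clip((z+5)*3,0,255);zz=np.nan_to_num(zz).astype(np.uint8)
cv2.imwrite("pics/h3.png",cv2.applyColorMap(zz,cv2.COLORMAP_JET))
E
```

```text
t: 4.35
tcp_pos: [512.4, -39.2, 210.0]
eef_rot: [-0.003, 1.569, 0.004]
contact_force: [0.3, 0.9, 0.1]
width: 60.0
t: 4.97
tcp_pos: [557.2, -181.9, 209.2]
eef_rot: [-0.003, 1.571, 0.004]
contact_force: [-0.1, 0.0, -0.8]
width: 60.3
slot [(0.69, [275.0, 144.2], array([ 553.9, -138.2,   48. ]))]
bar_mid [(0.91, [278.3, 232.1], array([ 557.3, -238.1,   10. ]))]
bar_orange_end [(0.96, [271.5, 146.1], array([ 549.8, -143.2,   10. ]))]
bar_black_end [(0.46, [276.2, 228.7], array([ 554.9, -234. ,   10. ]))]
roof_edge [(0.97, [279.7, 256.4], array([ 558.9, -254.1,   40. ]))]
bin [(0.7, [281.9, 227.2], array([ 561.4, -235.7,    0. ]))]
[ 557.43747506 -181.80457252  209.44185033]
```

View pics/w3.png

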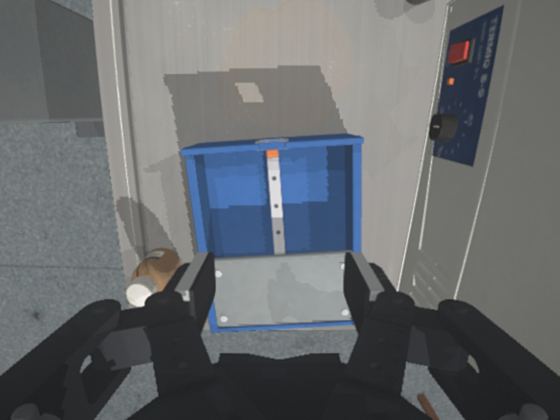

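View pics/h3.png

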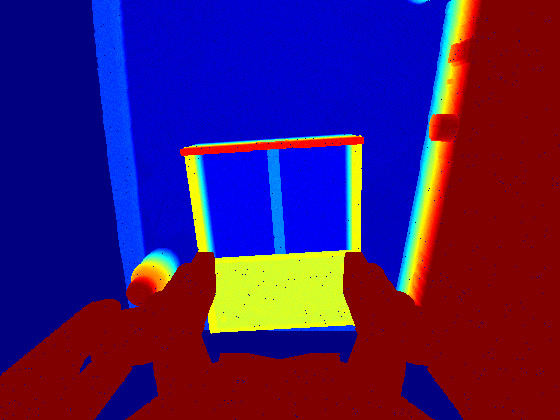

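The slotted wall top runs from (185,150) to (360,140). The bar goes from its orange end at (272,153) to the roof edge at (279,254), and the roof lies below that. I'll fit these from depth.

```bash
python3 - <<'E'
from h import *
import pickle
cal,o=pickle.load(open("w3.pkl","rb"));d=np.load("d3.npy");W=cloud(cal,d)
v,u=np.mgrid[0:420,0:560];z=W[...,2]
def line(m,ax): # fit other = a+b*ax
    q=W[m];o=1-ax;b,a=np.polyfit(q[:,ax],q[:,o],1);return len(q),q.mean(0).round(1),"slope",round(b,4),"pct",np.percentile(q,[1,99],axis=0).round(1).tolist()
print("wall",line((z>65)&(z<72)&(v>130)&(v<160)&(u>178)&(u<368),0))
print("left",line((z>43)&(z<50)&(v>160)&(v<245)&(u>180)&(u<225),1))
print("right",line((z>43)&(z<50)&(v>160)&(v<245)&(u>330)&(u<368),1))
print("bar",line((z>12)&(z<20)&(v>155)&(v<250)&(u>260)&(u<290),1))
rm=(z>41)&(z<50)&(v>240)&(v<300)&(u>225)&(u<335)
q=W[rm];bins=[(x,q[(abs(q[:,0]-x)<4),1].max()) for x in range(525,600,10)];print(np.round(bins,1).tolist())
print("floor",np.median(z[(v>180)&(v<240)&(u>215)&(u<255)]))
print("oven",np.nanmin(W[...,0][(z>100)&(u>420)&(v<280)]), "bottle",W[(z>60)&(z<90)&(u>120)&(u<190)&(v>240)&(v<310)].mean(0))
im=cv2.imread("pics/w3.png");
E
```

```text
wall (1288, array([ 551.4, -137.7,   68.8]), 'slope', np.float64(0.0698), 'pct', [[472.9, -145.1, 66.0], [628.7, -130.5, 70.6]])
left (795, array([ 476.6, -194.3,   47.8]), 'slope', np.float64(-0.0723), 'pct', [[469.9, -237.2, 45.7], [483.1, -154.0, 49.5]])
right (780, array([ 632.9, -193.2,   47.8]), 'slope', np.float64(-0.0613), 'pct', [[626.7, -236.5, 46.1], [639.3, -153.3, 49.4]])
bar (1055, array([ 554.8, -202. ,   16.8]), 'slope', np.float64(-0.0731), 'pct', [[546.3, -254.8, 15.0], [563.6, -153.3, 18.5]])
[[525.0, -251.1], [535.0, -250.5], [545.0, -250.1], [555.0, -249.0], [565.0, -248.6], [575.0, -247.9], [585.0, -246.9], [595.0, -246.5]]
floor nan
oven 696.5940178511111 bottle [ 424.30512599 -274.03198662   75.22952883]
```

```bash
python3 - <<'E'
from h import *
print(delta([556.3,-222.5,60],Rd(4.1)),delta([556.3,-222.5,8],Rd(4.1)))
E
```

```text
(array([149.4, -40.7,  -1.4]), array([-3.8,  0. , -0. ])) (array([201.4, -40.8,  -1.4]), array([-3.8,  0. , -0. ]))
```

```bash

python3 -m crank '[[20,-20,-1,-2,0,0],[65,-41,-1,-3.8,0,0],[110,-41,-1,-3.8,0,0],[150,-41,-1,-3.8,0,0],[150,-41,-1,-3.8,0,0]]' 45
python3 - <<'E'
from h import *
import pickle
print(delta([556.3,-222.5,7.5],Rd(4.1)))
cal,d,o=look("wrist",["bar_mid","bar_orange_end"],"pics/w4.png")
print(o)
W=cloud(cal,d);np.save("W4.npy",W)
E
```

```text
t: 5.95
tcp_pos: [554.3, -222.6, 56.6]
eef_rot: [-0.054, 1.576, 0.057]
contact_force: [-0.2, 0.4, -0.1]
width: 45.2
(array([49.1, -0.1,  2.3]), array([-0. , -0.3, -0.1]))
{'bar_mid': [(0.85, [281.7, 250.7])], 'bar_orange_end': [(0.74, [280.7, 102.5])]}
```

View pics/w4.png

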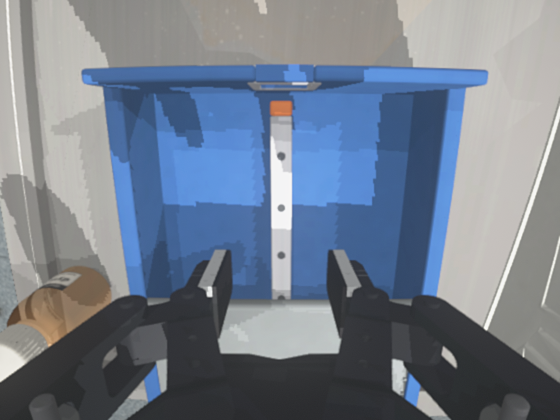

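The bar, at u=281, lies centred between the open fingers and runs straight toward the slot at (285,85). Next I descend.

```bash

python3 -m crank '[[20,0,2,0,0,0],[38,0,2,0,0,0],[49,0,2,0,0,0],[49,0,2,0,0,0],[49,0,2,0,0,0]]'
python3 -m crank '[[0,0,0,0,0,0],[0,0,0,0,0,0],[0,0,0,0,0,0],[0,0,0,0,0,0],[0,0,0,0,0,0]]' 5
python3 - <<'E'
from h import *
s=manip.observe();print(s["tcp_pos"],s["contact_force"],s["width"])
E
```

```text
t: 6.72
tcp_pos: [558.6, -223.9, 10.4]
eef_rot: [-0.055, 1.57, 0.055]
contact_force: [-0.9, 0.7, 0.1]
width: 44.4
t: 7.35
tcp_pos: [558.7, -223.7, 10.9]
eef_rot: [-0.055, 1.569, 0.055]
contact_force: [-2.3, 0.3, 5.7]
width: 9.6
[ 558.71420334 -223.73642358   10.93957166] [-2.34738385  0.27076596  5.70131408] 9.599071890740893
```

```bash

python3 -m crank '[[0,0,0,0,0,0],[0,0,0,0,0,0],[0,0,0,0,0,0],[0,0,0,0,0,0],[0,0,0,0,0,0]]' 
python3 - <<'E'
from h import *
cal,d,o=look("wrist",["bar_mid","bar_orange_end"],"pics/w5.png")
print(o)
W=cloud(cal,d);z=W[...,2];v,u=np.mgrid[0:420,0:560]
for r in range(95,260,15):
    m=(abs(v-r)<4)&(abs(u-281)<30)&(z>11)&(z<30);q=W[m];print(r,len(q),np.nanmean(q,0).round(1))
E
```

```text
t: 7.98
tcp_pos: [558.7, -223.8, 11.0]
eef_rot: [-0.055, 1.569, 0.055]
contact_force: [-1.4, 0.5, 6.1]
width: 9.3
{'bar_mid': [(0.94, [280.4, 285.6])], 'bar_orange_end': [(0.96, [281.0, 89.8])]}
95 194 [ 554.1 -147.    16.8]
110 188 [ 554.5 -152.8   16.6]
125 195 [ 555.  -158.8   17. ]
140 195 [ 555.4 -164.8   17.1]
155 194 [ 555.9 -171.1   16.9]
170 196 [ 556.3 -177.4   17. ]
185 195 [ 556.8 -183.9   16.9]
200 195 [ 557.3 -190.6   16.8]
215 187 [ 557.6 -197.3   16.9]
230 181 [ 558.2 -204.3   17. ]
245 227 [ 558.7 -211.9   16.7]
```

View pics/w5.png

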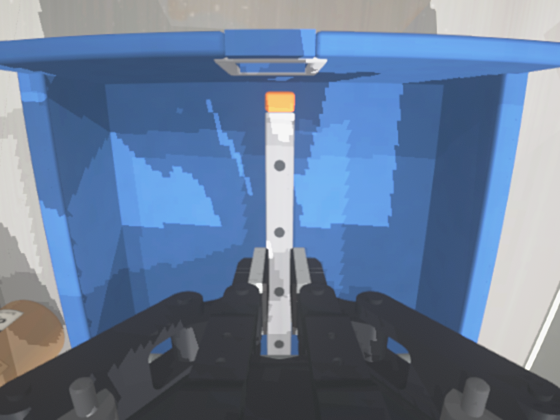

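The pads hold only the bar's top (TCP z about 11). I'll reopen, go about 4 mm lower and regrip.

```bash

python3 -m crank '[[0,0,0,0,0,0],[0,0,0,0,0,0],[2,0,0,0,0,0],[4,0,0,0,0,0],[4,0,0,0,0,0]]' 30
python3 -m crank '[[0,0,0,0,0,0],[0,0,0,0,0,0],[0,0,0,0,0,0],[0,0,0,0,0,0],[0,0,0,0,0,0]]' 5
python3 - <<'E'
from h import *
s=manip.observe();print(s["tcp_pos"],s["contact_force"],s["width"],delta(s["tcp_pos"],Rd(4,0)),delta(s["tcp_pos"],Rd(4,11.5)))
E
```

```text
t: 8.75
tcp_pos: [558.3, -223.5, 6.0]
eef_rot: [-0.055, 1.571, 0.056]
contact_force: [0.3, 0.4, -1.5]
width: 29.9
t: 9.38
tcp_pos: [558.6, -223.8, 6.5]
eef_rot: [-0.055, 1.57, 0.055]
contact_force: [-0.3, -0.2, 3.0]
width: 10.0
[ 558.59813225 -223.76178688    6.48018758] [-0.3245448  -0.16218728  3.02119043] 9.97037179207263 (array([0., 0., 0.]), array([0., 0., 0.])) (array([0., 0., 0.]), array([ 0. ,  0. , 11.5]))
```

```bash

python3 -m crank '[[-8,0,0,0,0,3],[-14,0,-1,0,0,6],[-19,0,-2,0,0,9],[-22,0,-2.2,0,0,11.5],[-22,0,-2.2,0,0,11.5]]'
python3 - <<'E'
from h import *
cal,d,o=look("wrist",["bar_orange_end","slot"],"pics/w6.png")
print(o)
W=cloud(cal,d);np.save("W6.npy",W);z=W[...,2];v,u=np.mgrid[0:420,0:560]
for r in range(70,260,15):
    m=(abs(v-r)<4)&(abs(u-281)<12)&(z>11)&(z<90);q=W[m];print(r,len(q),np.nanmedian(q,0).round(1))
s=manip.observe();print(s["tcp_pos"],s["contact_force"],s["width"],delta(s["tcp_pos"],Rd(4,11.5)))
cal,d,o=look("side",[],"pics/s6.png")
im=cv2.imread("pics/s6.png")[190:310,240:380];cv2.imwrite("pics/s6.png",cv2.resize(im,None,fx=5,fy=5))
E
```

```text
t: 10.0
tcp_pos: [555.9, -225.0, 28.0]
eef_rot: [0.103, 1.571, 0.211]
contact_force: [0.7, 0.3, -1.3]
width: 10.1
{'bar_orange_end': [(0.66, [276.4, 92.9])], 'slot': [(0.59, [284.8, 60.8])]}
70 160 [ 551.3 -136.6   37.1]
85 160 [ 551.7 -141.1   29.9]
100 159 [ 552.4 -153.8   53.3]
115 159 [ 552.8 -159.3   52. ]
130 160 [ 553.2 -165.    51.1]
145 161 [ 553.6 -170.8   49.9]
160 160 [ 554.1 -176.7   48.6]
175 161 [ 554.5 -182.8   47.3]
190 161 [ 554.9 -189.    46.1]
205 159 [ 555.4 -195.3   44.8]
220 160 [ 555.8 -201.8   43.3]
235 160 [ 556.3 -208.5   42.2]
250 161 [ 556.8 -215.4   40.7]
[ 556.12438146 -223.05163331   27.87367968] [-0.14449561 -0.35682872  0.06278138] 9.930534058860228 (array([0., 0., 0.]), array([ 0.1, -0.1, -0. ]))
```

View pics/w6.png

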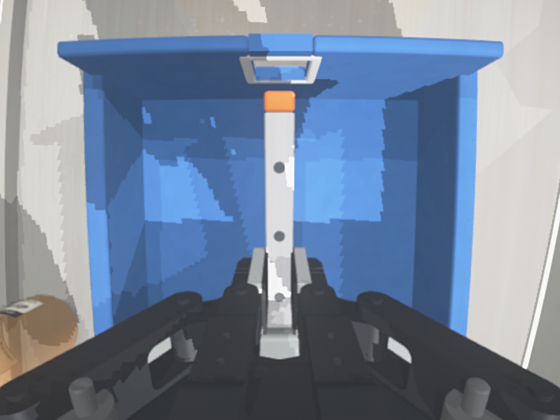

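View pics/s6.png

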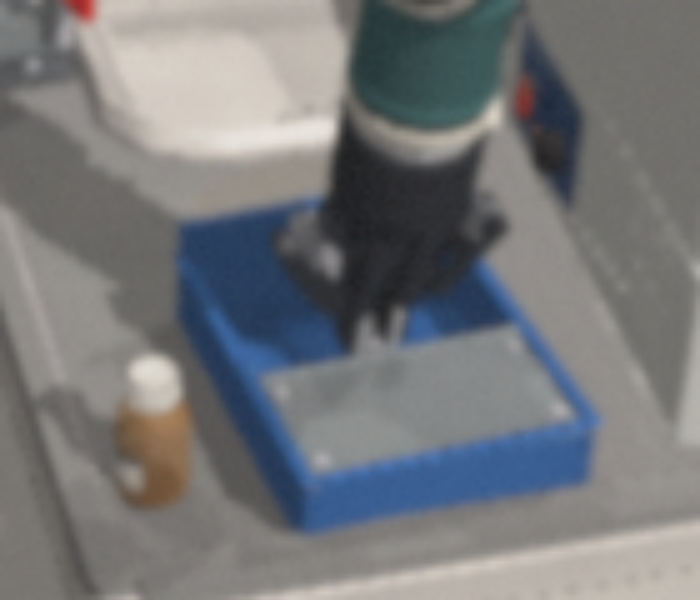

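Bar slope is 0.204, its end is level with the slot opening at (282,68), and it is laterally within about 1 mm. I'll push it along its own axis, checking part way.

```bash

python3 -m crank '[[0,4,0.5,0,0,0],[0,10,0.5,0,0,0],[0,16,0.5,0,0,0],[0,22,0.5,0,0,0],[0,28,0.5,0,0,0]]'
python3 - <<'E'
from h import *
cal,d,o=look("wrist",[],"pics/w7.png")
print(manip.observe()["contact_force"])
E
```

```text
t: 10.82
tcp_pos: [554.9, -195.8, 34.0]
eef_rot: [0.102, 1.571, 0.213]
contact_force: [-0.9, -0.5, -1.2]
width: 9.4
[-0.19653878  1.70762727 -0.92293049]
```

View pics/w7.png

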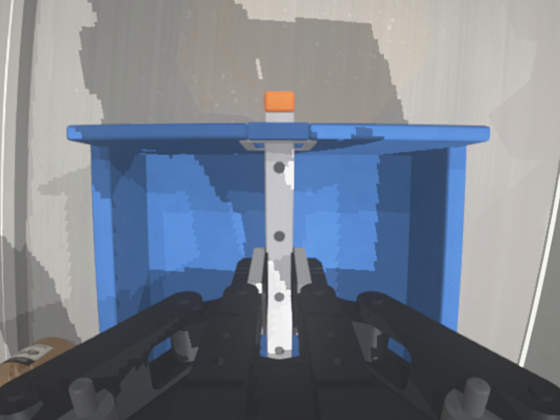

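The orange end is through the slot, at (279,100). I'll keep pushing.

```bash

python3 -m crank '[[0,8,0,0,0,0],[0,16,0,0,0,0],[0,24,0,0,0,0],[0,32,0,0,0,0],[0,37,0,0,0,0]]'
python3 - <<'E'
from h import *
cal,d,o=look("wrist",[],"pics/w8.png")
W=cloud(cal,d);z=W[...,2];v,u=np.mgrid[0:420,0:560]
for r in range(85,290,15):
    m=(abs(v-r)<4)&(abs(u-280)<12);q=W[m];print(r,len(q),np.nanmedian(q,0).round(1))
s=manip.observe();print(s["tcp_pos"],s["contact_force"])
E
```

```text
t: 11.5
tcp_pos: [552.4, -159.5, 41.4]
eef_rot: [0.102, 1.571, 0.214]
contact_force: [-0.2, -0.8, -0.5]
width: 9.8
85 161 [546.7 -63.    1.6]
100 161 [548.3 -88.2  66.8]
115 161 [548.7 -93.8  65.6]
130 161 [549.1 -99.4  64.6]
145 161 [ 549.5 -105.2   63.4]
160 161 [ 550.  -111.2   62.1]
175 161 [ 550.4 -117.3   60.7]
190 161 [ 550.9 -123.4   59.5]
205 161 [ 551.3 -129.8   58.2]
220 161 [ 551.6 -135.    68.5]
235 161 [ 552.3 -143.    56.2]
250 161 [ 552.7 -149.9   54. ]
265 161 [ 553.3 -156.9   52.8]
280 161 [ 553.8 -164.2   51.3]
[ 552.38331589 -158.8150803    41.47143856] [-0.14658126  1.0907109  -0.75384815]
```

View pics/w8.png

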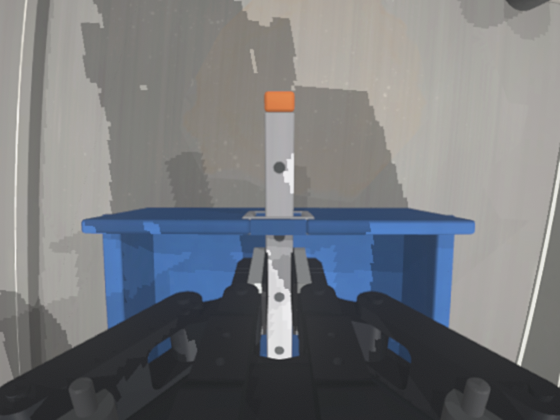

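```bash

python3 -m crank '[[1,0,0,0,0,2],[3,-0.5,0,0,0,3.5],[5,-1,0,0,0,4.4],[6.7,-1.4,0,0,0,4.4],[6.7,-1.4,0,0,0,4.4]]'
python3 -m crank '[[0,0,0,0,0,0],[0,0,0,0,0,0],[0,0,0,0,0,0],[-10,0,0,0,0,0],[-25,0,0,0,0,0]]' 35
python3 - <<'E'
from h import *
cal,d,o=look("wrist",["bar_orange_end"],"pics/w9.png")
print(o)
s=manip.observe();print(s["tcp_pos"],s["contact_force"])
E
```

```text
t: 12.18
tcp_pos: [552.1, -160.3, 34.1]
eef_rot: [0.163, 1.569, 0.273]
contact_force: [-0.7, -0.1, -1.3]
width: 9.8
t: 12.8
tcp_pos: [552.7, -167.2, 59.2]
eef_rot: [0.163, 1.569, 0.273]
contact_force: [0.5, -0.6, 0.2]
width: 34.9
{'bar_orange_end': [(0.61, [276.8, 97.9])]}
[ 554.15517007 -168.59185906   60.70816937] [-0.04067436 -0.18187336  0.5926475 ]
```

View pics/w9.png

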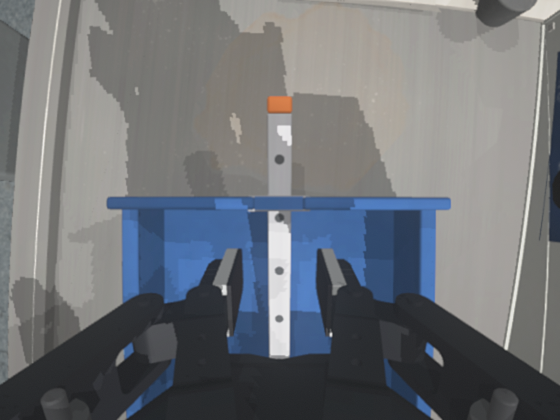

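The bar rests in the slot with the orange end well out, at (280,103). I'll lift clear and move outside, above that end.

```bash

python3 -m crank '[[-40,0,0,0,0,0],[-62,30,0,0,0,0],[-62,70,0,0,0,0],[-60,90,-2,0,0,0],[-60,90,-2,0,0,0]]'
python3 -m crank '[[0,0,0,0,0,0],[0,0,0,0,0,0],[0,0,0,0,0,0],[0,0,0,0,0,0],[0,0,0,0,0,0]]'
python3 - <<'E'
from h import *
cal,d,o=look("wrist",["bar_orange_end"],"pics/w10.png")
print(o)
W=cloud(cal,d);z=W[...,2];np.save("W10.npy",W)
m=(z>35)&(z<90)&(W[...,0]>530)&(W[...,0]<570)&(W[...,1]>-128)&(W[...,1]<-60)
q=W[m];print(len(q),q.min(0),q.max(0));
for y in range(-126,-60,6):
    k=q[abs(q[:,1]-y)<3]; 
    if len(k): print(y,len(k),np.median(k,0).round(1))
s=manip.observe();print(s["tcp_pos"],s["contact_force"])
E
```

```text
t: 13.52
tcp_pos: [545.6, -95.9, 140.8]
eef_rot: [0.161, 1.569, 0.276]
contact_force: [0.1, 0.3, -1.1]
width: 34.9
t: 14.15
tcp_pos: [545.8, -97.4, 140.7]
eef_rot: [0.163, 1.569, 0.273]
contact_force: [-0.6, 0.2, 0.6]
width: 35.2
{'bar_orange_end': [(0.61, [279.9, 228.3])]}
936 [ 542.14648178 -127.97945539   51.07032002] [556.19608485 -83.89184233  65.30270125]
-126 94 [ 550.8 -125.5   53.3]
-120 114 [ 550.3 -120.    55.1]
-114 121 [ 550.4 -114.1   56.5]
-108 124 [ 549.6 -107.9   58.3]
-102 132 [ 549.  -102.    59.8]
-96 134 [548.6 -96.1  61.3]
-90 139 [548.1 -89.9  63. ]
-84 78 [548.5 -85.6  58.6]
[545.84796875 -97.30049836 140.791054  ] [0.15108848 0.51812839 0.62674923]
```

View pics/w10.png

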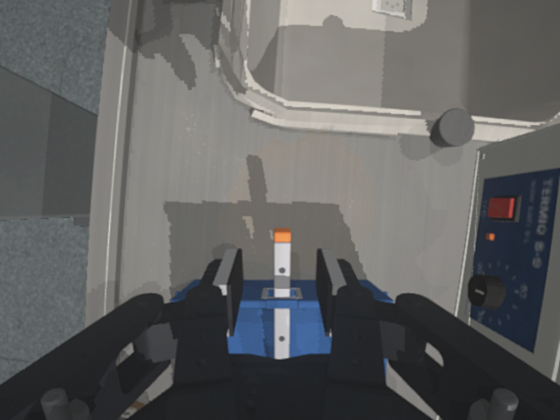

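```bash
python3 - <<'E'
from h import *
print(delta([549.4,-106.1,44.7],Rd(4.1,15.5)))
E
```

```text
(array([ 89.9, -35. ,   2.9]), array([-0.1,  0. , -0.4]))
```

```bash

python3 -m crank '[[20,-20,3,0,0,0],[45,-35,3,0,0,0],[70,-35,3,0,0,0],[90,-35,3,0,0,0],[90,-35,3,0,0,0]]'
python3 -m crank '[[0,0,0,0,0,0],[0,0,0,0,0,0],[0,0,0,0,0,0],[0,0,0,0,0,0],[0,0,0,0,0,0]]' 5
python3 - <<'E'
from h import *
cal,d,o=look("wrist",["bar_orange_end"],"pics/w11.png")
W=cloud(cal,d);z=W[...,2]
m=(z>35)&(z<100)&(W[...,0]>530)&(W[...,0]<570)&(W[...,1]>-102)&(W[...,1]<-60)
q=W[m];
for y in range(-108,-60,4):
    k=q[abs(q[:,1]-y)<2]; 
    if len(k): print(y,len(k),np.median(k,0).round(1))
s=manip.observe();print(s["tcp_pos"],s["contact_force"],s["width"])
E
```

```text
t: 14.88
tcp_pos: [548.5, -104.9, 43.4]
eef_rot: [0.163, 1.572, 0.275]
contact_force: [-0.1, -0.1, 0.3]
width: 35.1
t: 15.5
tcp_pos: [550.3, -106.4, 45.3]
eef_rot: [0.162, 1.567, 0.273]
contact_force: [0.4, -0.7, 4.4]
width: 9.9
-100 680 [ 552.3 -100.3   60.6]
-96 317 [551.4 -96.5  60.5]
-92 247 [549.9 -91.9  62. ]
-88 265 [549.7 -88.   62.6]
-84 119 [550.3 -85.2  56.8]
[ 550.2445231  -106.36554645   45.2535152 ] [ 1.13840418 -0.12316189  5.83758233] 10.509587580170981
```

View pics/w11.png

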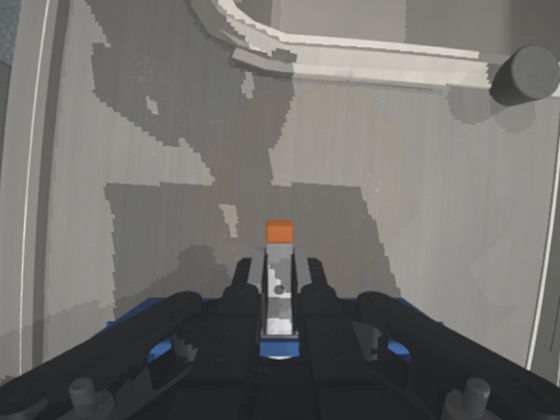

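Gripped about 22 mm from the orange tip, which shows at (280,232). I'll lift slightly and draw the bar out along its axis.

```bash

python3 -m crank '[[-3,0,0,0,0,0],[-3,12,-0.3,0,0,0],[-3,26,-0.3,0,0,0],[-3,42,-0.3,0,0,0],[-3,58,-0.3,0,0,0]]'
python3 -m crank '[[0,17,0,0,0,0],[0,34,0,0,0,0],[0,51,0,0,0,0],[0,68,0,0,0,0],[0,85,0,0,0,0]]'
python3 - <<'E'
from h import *
cal,d,o=look("wrist",["bar_orange_end"],"pics/w12.png")
s=manip.observe();print(s["tcp_pos"],s["contact_force"],s["width"])
cal,d,o=look("side",["bar_black_end","bar_orange_end"],"pics/s12.png");print(o)
im=cv2.imread("pics/s12.png")[150:310,220:380];cv2.imwrite("pics/s12.png",cv2.resize(im,None,fx=3.7,fy=3.7))
E
```

```text
t: 16.23
tcp_pos: [545.1, -49.5, 63.8]
eef_rot: [0.163, 1.569, 0.274]
contact_force: [0.5, 0.5, -1.3]
width: 9.9
t: 16.85
tcp_pos: [539.5, 31.4, 87.1]
eef_rot: [0.163, 1.569, 0.273]
contact_force: [0.3, 0.3, -1.3]
width: 10.3
[539.50881004  33.04793661  87.32374113] [ 0.95309866  0.16737805 -0.95790793] 9.737375416729632
{'bar_black_end': [(0.64, [296.9, 232.0])], 'bar_orange_end': [(0.59, [281.3, 187.5])]}
```

View pics/s12.png

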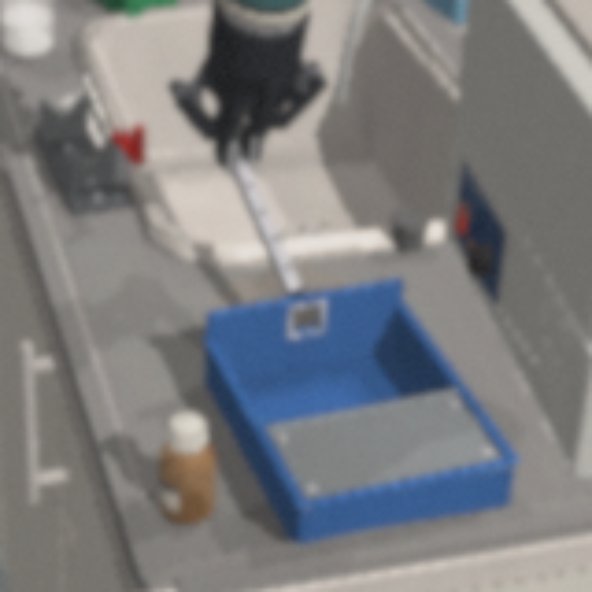

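View pics/w12.png

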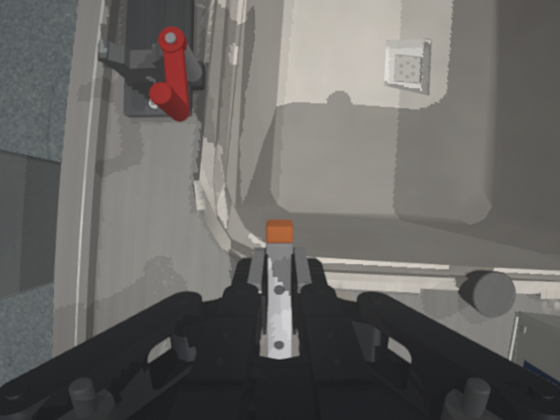

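The bar is clear of the bin (black end free of the slot at (297,290) in the side crop). Next I go to above the rest and level it.

```bash
python3 - <<'E'
from h import *
print(delta([433,262,125],Rd(4.5,0)))
E
```

```text
(array([ 28.5, 240.5, -90. ]), array([ -0.5,   0.1, -15.9]))
```

```bash
python3 -m crank '[[-4,40,-10,0,0,-7],[3,90,-32,0,0,-14],[12,140,-52,-0.3,0,-15.9],[21,190,-71,-0.5,0,-15.9],[28.5,240.5,-90,-0.5,0,-15.9]]'
python3 -m crank '[[0,0,0,0,0,0],[0,0,0,0,0,0],[0,0,0,0,0,0],[0,0,0,0,0,0],[0,0,0,0,0,0]]'
python3 - <<'E'
from h import *
s=manip.observe();print(s["tcp_pos"],s["contact_force"],s["width"],delta(s["tcp_pos"],Rd(4.5,0)))
cal,d,o=look("wrist",["bar_orange_end","rest_seat"],"pics/w13.png");print(o)
W=cloud(cal,d);np.save("W13.npy",W);z=W[...,2]
m=(z>100)&(z<160)&(W[...,0]>418)&(W[...,0]<448)&(W[...,1]>245)&(W[...,1]<300)
q=W[m]
for y in range(264,300,4):
    k=q[abs(q[:,1]-y)<2]; 
    if len(k): print(y,len(k),np.median(k,0).round(1))
cal,d,o=look("side",["bar_black_end","bar_orange_end","rest_seat"],"pics/s13.png");print(o)
im=cv2.imread("pics/s13.png")[90:250,180:340];cv2.imwrite("pics/s13.png",cv2.resize(im,None,fx=3.7,fy=3.7))
cal,d,o=look("top",["bar_black_end","bar_orange_end","bar_mid"],"pics/t13.png");print(o)
im=cv2.imread("pics/t13.png")[180:290,180:310];cv2.imwrite("pics/t13.png",cv2.resize(im,None,fx=5,fy=5))
E
```

```text
t: 17.73
tcp_pos: [432.3, 263.5, 125.3]
eef_rot: [-0.062, 1.568, 0.061]
contact_force: [1.3, -0.5, -1.5]
width: 9.8
t: 18.35
tcp_pos: [433.3, 261.7, 125.2]
eef_rot: [-0.061, 1.569, 0.061]
contact_force: [-0.1, -0.4, -0.7]
width: 10.1
[433.30443403 261.67170807 125.15277259] [-0.14622582 -0.40557404 -0.69579716] 10.093831757221245 (array([0., 0., 0.]), array([-0.1,  0.1,  0. ]))
{'bar_orange_end': [(0.82, [277.4, 225.3])], 'rest_seat': []}
264 213 [433.7 264.1 137.7]
268 564 [432.2 267.7 140. ]
272 1208 [432.8 272.2 144.9]
276 250 [433.  276.  137.2]
280 236 [432.6 280.1 137.3]
284 373 [432.6 284.5 136. ]
{'bar_black_end': [(0.67, [252.5, 181.8]), (0.46, [246.4, 173.3]), (0.37, [234.5, 147.2])], 'bar_orange_end': [(0.74, [302.8, 233.1]), (0.33, [240.1, 164.0])], 'rest_seat': [(0.65, [238.7, 186.6])]}
{'bar_black_end': [(0.78, [263.9, 230.4]), (0.7, [236.5, 233.8])], 'bar_orange_end': [], 'bar_mid': [(0.52, [227.3, 237.1])]}
```

View pics/s13.png

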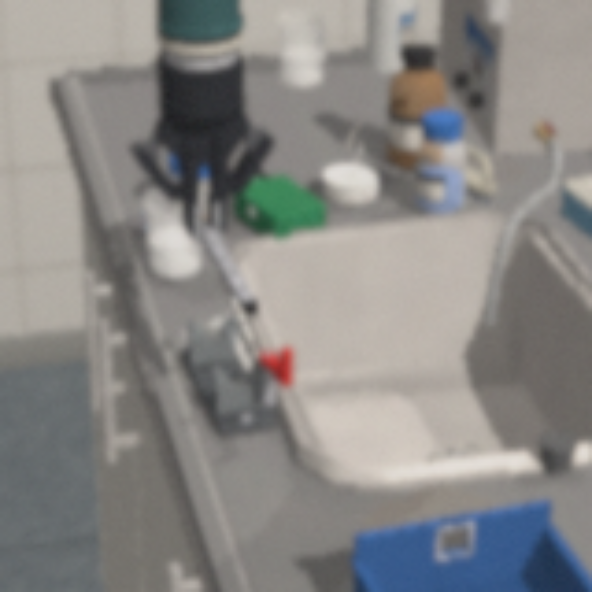

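View pics/w13.png

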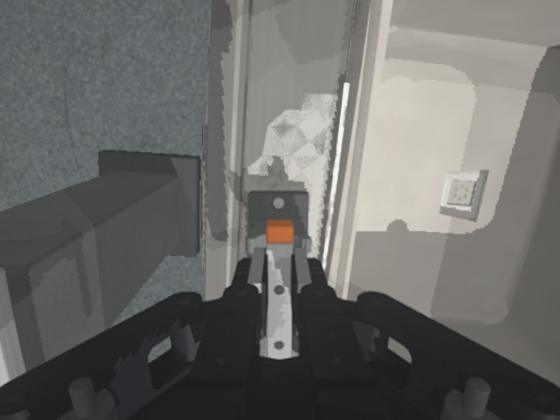

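View pics/t13.png

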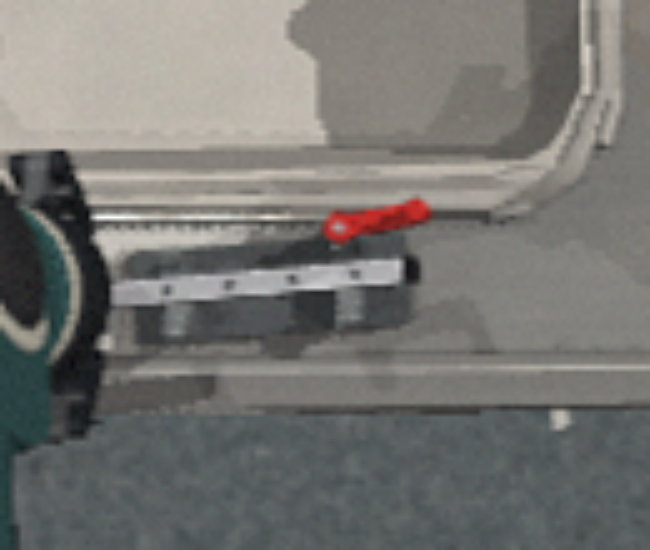

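```bash
python3 - <<'E'
from h import *
ct,cs=manip.get_calibration("top"),manip.get_calibration("side")
print(tri([ray(ct,(263.9,230.4)),ray(cs,(247.5,173))]))
print(tri([ray(ct,(262.5,234)),ray(cs,(247.5,173))]))
print(proj(ct,[447,106,131]),proj(cs,[447,106,131]))
# check rest points projection in the top view
print(proj(ct,[475,112,86]),proj(cs,[475,112,86]))
print(delta([433.0,262.1,70],Rd(4.6,0)),delta([433.0,262.1,35],Rd(4.6,0)))
E
```

```text
(array([449.57078002, 107.36075256, 129.93489072]), [np.float64(4.40175922385832), np.float64(4.401759223858178)])
(array([445.48449894, 109.96389105, 128.91517463]), [np.float64(0.12184667407692559), np.float64(0.12184667407699974)])
[264.10430311 233.28040752] [248.19350807 172.95374255]
[262.8660109  222.45721191] [256.54480549 183.67090189]
(array([55.2, -0.4,  0. ]), array([-0.1,  0.1, -0. ])) (array([90.2, -0.4, -0. ]), array([-0.1,  0.1, -0. ]))
```

Black end triangulates to about (445,110,129), so the bar is level and over the rest. I'll lower to just above the saddles and check.

```bash
python3 -m crank '[[18,0,0,0,0,0],[36,0,0,0,0,0],[54,0,0,0,0,0],[70,0,0,0,0,0],[70,0,0,0,0,0]]'
python3 - <<'E'
from h import *
s=manip.observe();print(s["tcp_pos"],s["contact_force"],s["width"])
cal,d,o=look("wrist",[],"pics/w14.png")
cal,d,o=look("top",["bar_black_end","bar_mid"],"pics/t14.png");print(o)
im=cv2.imread("pics/t14.png")[180:290,180:310];cv2.imwrite("pics/t14.png",cv2.resize(im,None,fx=5,fy=5,interpolation=cv2.INTER_CUBIC))
W=cloud(cal,d)
q=W[(W[...,2]>55)&(W[...,2]<75)&(W[...,0]>425)&(W[...,0]<455)&(W[...,1]>100)&(W[...,1]<230)]
for y in range(105,230,10):
    k=q[abs(q[:,1]-y)<5]
    if len(k): print(y,len(k),k.mean(0).round(1))
E
```

```text
t: 19.52
tcp_pos: [432.2, 261.8, 53.7]
eef_rot: [-0.063, 1.571, 0.061]
contact_force: [0.5, -0.2, -0.9]
width: 10.2
[432.18571332 261.75768854  53.70409413] [ 0.47817068 -0.18442532 -0.91032474] 10.173841009011051
{'bar_black_end': [(0.5, [264.2, 232.3])], 'bar_mid': [(0.49, [232.3, 239.8])]}
105 5 [446.5 108.3  63.4]
115 20 [446.5 114.4  67.4]
125 18 [445.3 124.6  67.1]
135 20 [444.2 134.9  66.8]
145 20 [444.3 145.1  66.7]
155 18 [443.1 155.2  67.5]
165 20 [441.9 165.6  66.4]
175 20 [442.  175.7  67.1]
185 17 [440.5 186.2  66.7]
195 17 [440.  195.6  66.4]
205 18 [439.5 204.3  66.7]
215 18 [438.6 214.1  66.8]
225 20 [437.4 224.3  67.3]
```

View pics/t14.png

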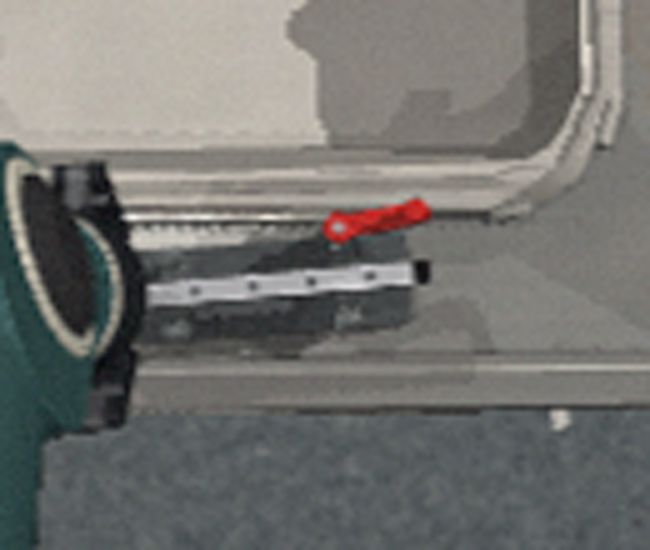

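View pics/w14.png

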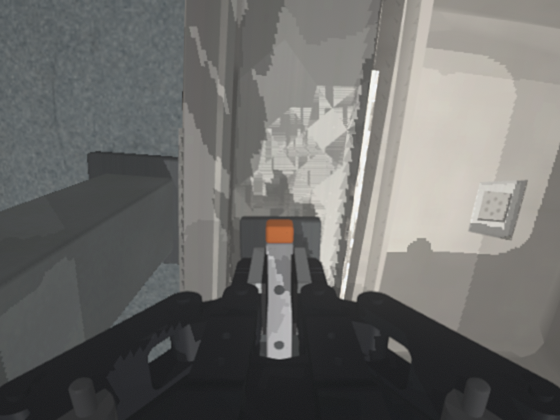

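```bash
python3 - <<'E'
from h import *
cal,d,o=look("top",[])
W=cloud(cal,d)
q=W[(W[...,0]>400)&(W[...,0]<475)&(W[...,1]>115)&(W[...,1]<230)]
for lo,hi,n in ((40,54,"saddle"),(7,14,"base")):
  for y in range(122,230,8):
    k=q[(abs(q[:,1]-y)<4)&(q[:,2]>lo)&(q[:,2]<hi)]
    if len(k): print(n,y,len(k),k[:,0].min().round(1),k[:,0].max().round(1),k[:,2].mean().round(1))
E
python3 - <<'E'
from h import *
import cv2
im=cv2.imread("pics/w14.png")
E
```

```text
saddle 146 17 421.3 465.6 46.0
saddle 154 29 418.8 462.7 46.6
saddle 162 4 452.7 460.2 46.1
base 122 19 402.1 463.8 9.9
base 130 40 402.1 469.2 10.4
base 138 43 402.2 469.4 10.7
base 146 23 402.3 466.8 10.7
base 154 3 402.5 418.4 12.2
base 162 19 402.4 458.8 10.0
base 170 43 402.4 467.0 10.2
base 178 35 400.0 464.2 10.8
base 186 42 400.0 464.5 10.5
base 194 42 400.0 464.6 10.1
base 202 40 400.2 461.9 10.4
base 210 41 400.1 462.0 10.3
base 218 42 400.2 462.1 9.9
base 226 46 400.3 462.1 10.4
```

Alignment is good: in the wrist view the base is centred at u≈280.5 and the bar at u≈280. In the top view the bar is within about 1.5 mm of the saddle centre. I'll lower it in.

```bash
python3 -m crank '[[5,0,-0.5,0,0,0],[10,0,-0.5,0,0,0],[14,0,-0.5,0,0,0],[17,0,-0.5,0,0,0],[18,0,-0.5,0,0,0]]'
python3 - <<'E'
from h import *
s=manip.observe();print(s["tcp_pos"],s["contact_force"],s["ft_torque"],s["width"])
cal,d,o=look("top",["bar_black_end","bar_mid"],"pics/t15.png")
im=cv2.imread("pics/t15.png")[180:290,180:310];cv2.imwrite("pics/t15.png",cv2.resize(im,None,fx=5,fy=5,interpolation=cv2.INTER_CUBIC))
W=cloud(cal,d)
q=W[(W[...,2]>38)&(W[...,2]<65)&(W[...,0]>435)&(W[...,0]<452)&(W[...,1]>100)&(W[...,1]<230)]
for y in range(105,230,10):
    k=q[abs(q[:,1]-y)<5]
    if len(k): print(y,len(k),np.median(k,0).round(1))
E
```

```text
t: 20.4
tcp_pos: [432.4, 262.3, 36.9]
eef_rot: [-0.062, 1.569, 0.062]
contact_force: [-0.2, -0.5, -1.4]
width: 10.0
[432.44314339 262.32208126  36.92723386] [-0.24403117 -0.52225457 -1.36720558] [ 0.10240291  0.04440597 -0.04532208] 10.009145044975307
105 5 [446.7 109.2  50.5]
115 16 [445.5 115.8  49.7]
125 14 [444.4 125.1  48.3]
135 19 [444.5 134.8  49.3]
145 18 [444.5 143.3  49.1]
155 19 [442.1 155.9  49. ]
165 20 [442.2 165.1  48.9]
175 18 [442.2 174.5  48.5]
185 16 [441.1 186.   48.5]
195 13 [442.4 195.   49.4]
205 13 [440.  203.4  49.5]
215 11 [440.1 215.9  48.3]
225 13 [440.1 225.9  48.7]
```

View pics/t15.png

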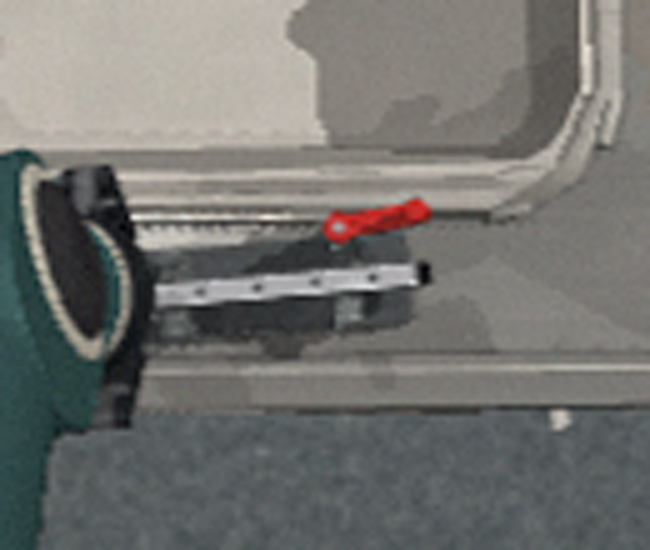

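```bash
python3 -m crank '[[1,0,0,0,0,0],[2,0,0,0,0,0],[2.5,0,0,0,0,0],[2.5,0,0,0,0,0],[2.5,0,0,0,0,0]]'
python3 -m crank '[[0,0,0,0,0,0],[0,0,0,0,0,0],[-1,0,0,0,0,0],[-15,0,0,0,0,0],[-40,0,0,0,0,0]]' 40
python3 -m crank '[[-35,0,0,0,0,0],[-70,0,0,0,0,0],[-85,0,0,0,0,0],[-85,0,0,0,0,0],[-85,0,0,0,0,0]]'
python3 - <<'E'
from h import *
cal,d,o=look("wrist",["bar_orange_end","bar_mid","bar_black_end"],"pics/w16.png")
W=cloud(cal,d)
print(tool()[0])
q=W[(W[...,2]>42)&(W[...,2]<52)&(W[...,0]>425)&(W[...,0]<455)&(W[...,1]>165)&(W[...,1]<290)]
for y in range(165,290,12):
    k=q[abs(q[:,1]-y)<5]
    if len(k): print(y,len(k),np.median(k,0).round(1))
print(q[:,1].max())
E
```

```text
t: 21.18
tcp_pos: [432.6, 262.4, 34.7]
eef_rot: [-0.062, 1.569, 0.062]
contact_force: [1.0, 0.0, -1.2]
width: 10.2
t: 21.8
tcp_pos: [432.1, 262.0, 75.3]
eef_rot: [-0.063, 1.57, 0.061]
contact_force: [0.3, 1.1, 0.4]
width: 39.8
t: 22.42
tcp_pos: [431.6, 262.1, 158.8]
eef_rot: [-0.063, 1.57, 0.062]
contact_force: [-0.1, 0.1, -0.1]
width: 39.8
[431.91969299 261.99455057 158.7138754 ]
165 58 [440.2 167.6  47. ]
177 124 [439.6 176.8  46.9]
189 130 [438.8 189.1  47. ]
201 146 [438.4 200.8  46.9]
213 150 [437.4 213.1  46.8]
225 158 [436.4 224.9  47. ]
237 250 [438.4 238.   46.8]
249 246 [437.5 247.6  46.9]
261 167 [433.5 261.   46.9]
273 189 [432.8 273.1  46.8]
285 125 [432.4 283.3  46.7]
286.24003988696495
```

View pics/w16.png

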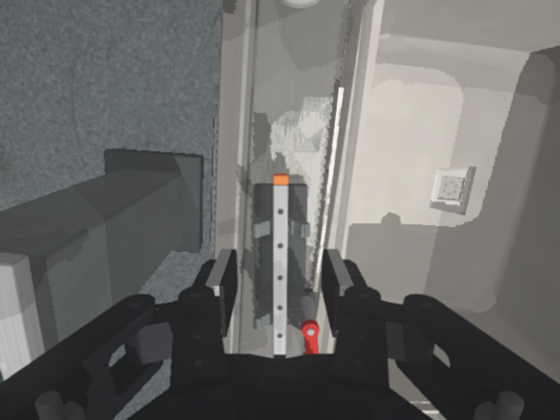

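The bar lies flat in both saddles (top z about 46.8), and the orange tip at y≈286 puts its centre at y≈196.5. Next is the keeper: I'll go above the knob.

```bash
python3 - <<'E'
from h import *
print(delta([475.2,112,135],Rd(8.6)))
E
```

```text
(array([  23.9, -152.9,   31.3]), array([-4.1, -0. ,  0.1]))
```

```bash
python3 -m crank '[[0,-38,8,-1,0,0],[0,-76,16,-2,0,0],[5,-114,24,-4,0,0],[24,-153,31,-4,0,0],[24,-153,31,-4,0,0]]' 30
python3 -m crank '[[0,0,0,0,0,0],[0,0,0,0,0,0],[0,0,0,0,0,0],[0,0,0,0,0,0],[0,0,0,0,0,0]]'
python3 - <<'E'
from h import *
cal,d,o=look("wrist",["gate_knob","gate_hinge"],"pics/w17.png")
for k,v in o.items(): print(k,[(round(p,2),np.round(l,1),plane(cal,l,76)) for p,l in v])
W=cloud(cal,d)
q=W[(W[...,2]>80)&(W[...,2]<91)&(W[...,0]>455)&(W[...,0]<495)&(W[...,1]>90)&(W[...,1]<135)]
print(len(q),q.mean(0),q.min(0),q.max(0))
print(tool()[0],delta([475.2,112,63],Rd(8.6)))
E
```

```text
t: 23.25
tcp_pos: [474.9, 108.6, 134.3]
eef_rot: [-0.114, 1.57, 0.11]
contact_force: [0.4, -0.2, 0.1]
width: 29.9
t: 23.88
tcp_pos: [475.4, 112.7, 135.8]
eef_rot: [-0.117, 1.566, 0.117]
contact_force: [0.8, -0.3, 0.0]
width: 30.2
gate_knob [(0.73, array([278.4, 228.4]), array([476.14713365, 109.66071563,  76.        ]))]
gate_hinge [(0.58, array([277.7, 162.3]), array([469.22406213, 152.80316819,  76.        ]))]
303 [475.63714729 112.54324485  86.07238658] [469.92378102 105.69426753  80.28194163] [481.5274671  117.45412806  88.63386869]
[475.40705105 112.41115809 135.78849192] (array([72.8, -0.4, -0.4]), array([-0.1,  0.1,  0. ]))
```

View pics/w17.png

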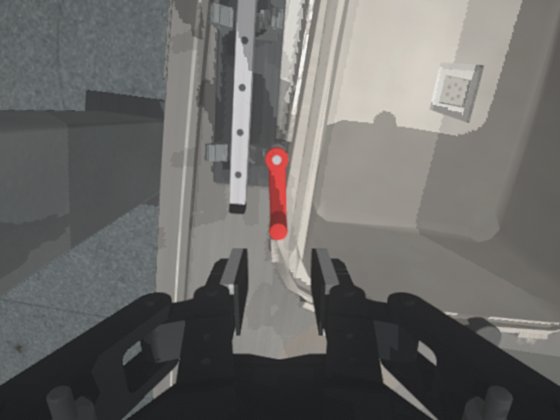

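The knob at (278,230) is centred between the fingers and the keeper arm runs along the tool y axis. I'll descend and cage it loosely.

```bash
python3 -m crank '[[20,0,0,0,0,0],[40,0,0,0,0,0],[60,0,0,0,0,0],[72,0,0,0,0,0],[72,0,0,0,0,0]]' 30
python3 -m crank '[[0,0,0,0,0,0],[0,0,0,0,0,0],[0.6,2.2,-6.9,9.4,0,0],[2.2,2.2,-13.5,18.8,0,0],[0,2.2,-13.5,18.8,0,0]]' 18 >/dev/null 2>&1 & sleep 0; kill %1 2>/dev/null; wait; python3 - <<'E'
from h import *
print(manip.observe())
E
```

```text
t: 24.65
tcp_pos: [475.1, 112.1, 63.2]
eef_rot: [-0.117, 1.568, 0.116]
contact_force: [-0.6, 0.4, 0.0]
width: 30.2
{'t': 24.65, 'joint_positions': array([-0.6479806 ,  0.48219558,  0.42288969,  2.13110133, -0.34625522,
        0.59353359,  0.1708474 ]), 'qd': array([-0.00614762, -0.02423323,  0.01135196, -0.01323103,  0.00678403,
        0.00919279, -0.00330919]), 'effort': array([ 2.49637244e-02, -4.04609835e+01,  4.55140248e+00, -1.48293346e+01,
       -5.07501781e-02, -7.48067326e-02,  4.96778812e-02]), 'tcp_pos': array([475.06911234, 112.10043979,  63.16274411]), 'eef_rot': array([-0.11724519,  1.5678608 ,  0.11636075]), 'contact_force': array([-0.55903065,  0.43660314,  0.0461515 ]), 'ft_torque': array([0.02033029, 0.04777718, 0.00958866]), 'width': 30.242515911770692}
```

I mistyped that second command and it was cancelled before it acted: the clock is still at 24.65. Now the proper one: narrow the cage, then swing.

```bash
python3 -m crank '[[0,0,0,0,0,0],[0,0,0,0,0,0],[0,0,0,0,0,0],[0,0,0,0,0,0],[0,0,0,0,0,0]]' 18
python3 -m crank '[[0,0.6,-6.9,9.4,0,0],[0,2.2,-13.5,18.8,0,0],[0,5,-19.9,28.2,0,0],[0,8.7,-25.6,37.6,0,0],[0,13.4,-30.7,47,0,0]]'
python3 - <<'E'
from h import *
cal,d,o=look("wrist",[],"pics/w18.png")
s=manip.observe();print(s["tcp_pos"],s["contact_force"],delta(s["tcp_pos"],Rd(-38.4)))
E
```

```text
t: 25.28
tcp_pos: [475.5, 112.4, 63.8]
eef_rot: [-0.117, 1.566, 0.117]
contact_force: [0.2, 0.6, -0.6]
width: 18.1
t: 25.9
tcp_pos: [443.2, 120.8, 63.8]
eef_rot: [0.53, 1.503, -0.529]
contact_force: [-0.0, -0.5, -0.5]
width: 18.1
[442.19369419 121.38130487  63.52041921] [-0.01599924  0.04871131 -0.80478081] (array([0., 0., 0.]), array([-0.6,  0. , -0. ]))
```

View pics/w18.png

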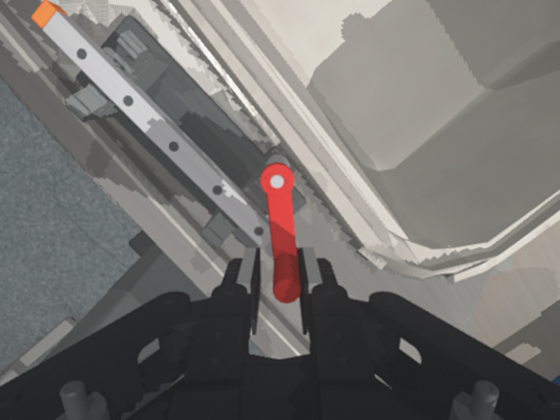

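The keeper is following: the knob at (287,285) is inside the cage. I'll do the second half.

```bash
python3 -m crank '[[0,0.6,-6.9,9.4,0,0],[0,2.2,-13.5,18.8,0,0],[0,5,-19.9,28.2,0,0],[0,8.7,-25.6,37.6,0,0],[0,13.4,-30.7,47,0,0]]'
python3 - <<'E'
from h import *
cal,d,o=look("wrist",[],"pics/w19.png")
s=manip.observe();print(s["tcp_pos"],s["contact_force"],delta([426.8,150.2,63],Rd(-85.4)))
E
```

```text
t: 26.58
tcp_pos: [427.5, 150.7, 63.7]
eef_rot: [1.153, 1.243, -1.152]
contact_force: [0.5, 0.2, -0.2]
width: 18.1
[427.30381957 151.64465776  63.50527912] [-0.75592152  1.51145242 -0.30221443] (array([ 0.5, -0.6,  1.4]), array([-0.4,  0. , -0.1]))
```

View pics/w19.png

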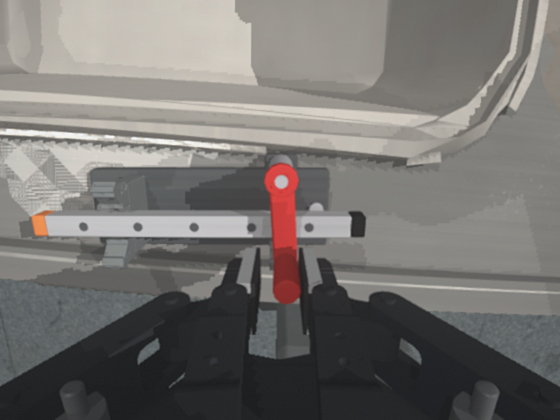

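The keeper is almost across, with its knob at (287,288). A small push will take it to the stop.

```bash
python3 -m crank '[[0,0,-1,0,0,0],[0,0,-2,0,0,0],[0,0,-3,0,0,0],[0,0,-3.5,0,0,0],[0,0,-3.5,0,0,0]]'
python3 - <<'E'
from h import *
s=manip.observe();print(s["tcp_pos"],s["contact_force"])
E
```

```text
t: 27.25
tcp_pos: [427.2, 153.2, 63.7]
eef_rot: [1.151, 1.244, -1.15]
contact_force: [-0.3, -4.5, -0.1]
width: 18.4
[427.17169087 153.20833976  63.68630368] [-0.33894939 -4.52606446 -0.07702359]
```

```bash
python3 -m crank '[[0,0,-0.5,0,0,0],[0,0,-1,0,0,0],[0,0,-1.5,0,0,0],[0,0,-1.5,0,0,0],[0,0,-1.5,0,0,0]]'
python3 -m crank '[[0,0,1.5,0,0,0],[0,0,3,0,0,0],[0,0,4,0,0,0],[0,0,4,0,0,0],[0,0,4,0,0,0]]' 22
python3 -m crank '[[-10,0,0,0,0,0],[-30,0,0,0,0,0],[-60,0,0,0,0,0],[-90,0,0,0,0,0],[-90,0,0,0,0,0]]'
python3 - <<'E'
from h import *
cal,d,o=look("wrist",["gate_knob","gate_hinge","bar_orange_end","bar_black_end"],"pics/w20.png")
W=cloud(cal,d);s=manip.observe();print(s["tcp_pos"],s["contact_force"])
z=W[...,2]
q=W[(z>83)&(z<90)&(abs(W[...,0]-427)<25)&(abs(W[...,1]-150)<25)];print("knob",len(q),q.mean(0))
q=W[(z>56)&(z<62)&(abs(W[...,0]-450)<35)&(abs(W[...,1]-152)<20)];print("arm",len(q),cv2.minAreaRect(np.ascontiguousarray(q[:,:2],dtype=np.float32)))
for k,v in o.items(): print(k,[(round(p,2),np.round(l,1),plane(cal,l,76 if "gate" in k else 40).round(1)) for p,l in v])
E
```

```text
t: 27.88
tcp_pos: [427.1, 153.4, 63.6]
eef_rot: [1.151, 1.242, -1.152]
contact_force: [1.3, -8.8, 1.5]
width: 17.9
t: 28.5
tcp_pos: [427.4, 151.8, 63.7]
eef_rot: [1.151, 1.245, -1.149]
contact_force: [-0.6, -0.4, -0.4]
width: 21.9
t: 29.12
tcp_pos: [428.5, 152.3, 155.6]
eef_rot: [1.155, 1.245, -1.146]
contact_force: [-0.3, 0.1, -0.5]
width: 22.1
[426.65587393 151.45054787 153.04917753] [ 0.78126987  0.24425422 -0.91103764]
knob 230 [427.39443516 149.32288112  86.56380995]
arm 975 ((452.71807861328125, 151.72315979003906), (47.2557487487793, 15.474613189697266), 1.6862047910690308)
gate_knob [(0.81, array([282.9, 224.7]), array([423., 149.,  76.]))]
gate_hinge [(0.82, array([287.1, 160. ]), array([469.7, 149.9,  76. ]))]
bar_orange_end [(0.84, array([116.5, 190.7]), array([429.2, 287.9,  40. ]))]
bar_black_end [(0.64, array([338.7, 192.5]), array([442.3, 104.5,  40. ])), (0.24, array([286.5, 221.5]), array([414. , 144.9,  40. ]))]
```

View pics/w20.png

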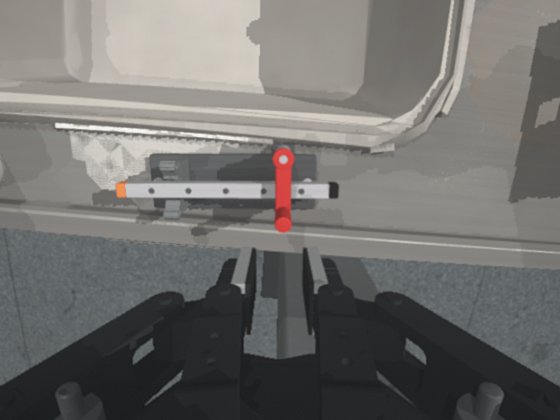

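The keeper lies across the bar over the -y saddle: knob at (283,225), hinge at (283,160). The push met a firm stop at 9 N. Last, I'll check the bottle and beaker.

```bash
python3 - <<'E'
from h import *
cal,d,o=look("top",["drop_tip","beaker_tip"],"pics/tF.png")
for k,v in o.items(): print(k,[(round(p,2),plane(cal,l,40).round(0)) for p,l in v])
E
```

```text
drop_tip [(0.49, array([ 421., -274.,   40.]))]
beaker_tip [(0.91, array([433., 446.,  40.]))]
```

View pics/tF.png

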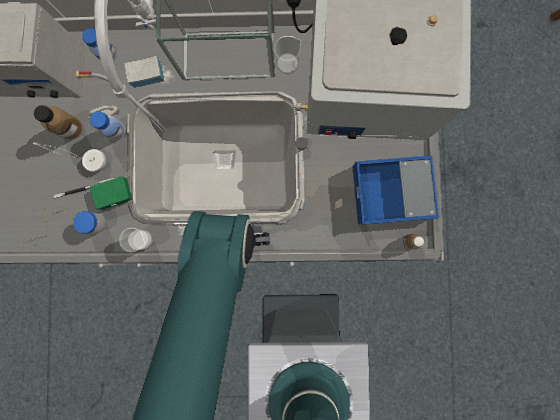

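The bottle at (415,242) and beaker at (137,240) stand where they were, the bin is empty, and the gripper is clear. I'm handing in.

```bash
python3 -c "
from bench import manip
print(manip.sign_off())"
```

```text
the job is handed in; nothing more can be done
None
```

I took the bar out through the slot, laid it in both saddles of the rest and let go, then swung the red keeper across it. I handed the job in at about 29.5 s of the 64 s.

**Getting it out:** I gripped the bar inside the bin, tilted its orange end up and pushed it through the slot. I left it resting there with about 50 mm sticking out, then gripped that end from outside and drew it out along its own slope. My first grip was too shallow, so I reopened and took it about 4 mm lower.

**Last checks:**
- **Bar:** It lies flat in both saddles (depth reads its top at 46.8 mm, expected 46) and is centred to about 1 mm.
- **Keeper:** It lies across the bar over the -y saddle and met a firm stop at about 9 N. Its measured angle is about 1° short of fully closed, which is within my measuring error.
- **Bottle and beaker:** Both stand where they were, and the gripper was clear of everything when I handed in.

**Disagreements:**
- The gripper read about 10 mm on the 12 mm bar.
- While the bar was being lowered, the overhead camera put it about 1.5 mm off the saddle centre. The wrist camera showed it centred, and it seated without trouble.
- I also mistyped one move command; it was cancelled before the arm moved.

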